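# Brace the e-bike controller in the bench stop

## Task

Push the aluminium e-bike controller box along the table into the corner of the L-shaped wooden bench stop, ready for its cover to be unscrewed: its plain long side flush against the long fence and its plain end (the one without the coloured sockets and orange stripe) home against the short fence. Only push it with the fingers, keeping it flat on the table and never lifting or tipping it, and leave the screwdriver, oil bottle, bike lamp and multitool where they are.

Things in the scene. Friction and masses are not known exactly. Their poses are not given: they have to be found in the camera images.
- stop: Wooden bench stop fixed to the table: two fences 30 mm high, 25 mm thick, at a right angle, turned up to 0.25 rad from the world axes. Origin: inner corner, at table height. Long fence: inner face is this frame's plane x = 0, 300 mm from the corner along -y. Short fence: inner face is the plane y = 0, 130 mm along -x. z is up; the box belongs at x < 0, y < 0.
- controller: Loose ribbed aluminium box, black end caps, 92 (x) x 130 (y) x 42 mm high, 0.3 to 0.65 kg. Origin: centre of underside. Its +x long side goes to the long fence, its plain +y end to the short one; the -y end has yellow, blue and green sockets (flush) and an orange stripe on top. Starts within 0.4 rad of the stop's yaw. Home: axes parallel to the stop's, origin at (-46, -65) mm in its frame.
- controller_corner (a point): Bottom corner of the controller box between its +x long side and its plain +y end, at (46, 65, 0) mm in the box's frame; when home it coincides with the stop's origin. Axes as the box's.
- screwdriver: Bystander: red-handled screwdriver lying on the table beyond the long fence, about 200 mm long along its x; origin at about its middle.
- oil_bottle: Bystander: small green chain-oil bottle with a yellow label, 40 mm in diameter, 110 mm high, standing outside the short fence; origin at the centre of its underside.
- lamp: Bystander: black bike headlamp, 64 x 45 x 40 mm, standing on the table past the free end of the long fence; origin under its body, its lens looks along its -x.
- multitool: Bystander: orange folding hex-key multitool lying flat, 90 (its x) x 26 x 18 mm, on the robot's side of the oil bottle; origin at the centre of its underside.

How it is judged:
By the outcome, as a careful person would: the job done as asked, in the order asked, and still so for the second after the job is handed in, with the robot touching nothing.
It also fails if it takes over 48 s, if anything falls off the work surface, if the arm or the gripper's body presses on something with over 40 N, if the wrist force passes 120 N, or if a joint passes its speed limit or range.

## Robot

A 6-joint arm with a two-finger parallel gripper is mounted at the origin on the work surface. World frame = base frame: x ahead of the robot, y to its left, z up, the work surface at z = 0. Lengths are in m, angles in degrees, forces in N, time in s.
With the tool pointing down it reaches from about 0.25 to 0.775 m from the base axis. Payload 8.9 kg.
Tool frame: the origin (TCP) lies at the very end of the fingers, on their centre line; the grasp point (between the pads) lies 19 mm behind it; z points along the fingers, y is the line along which they close (so a half turn about z gives the same grasp; the last joint's range is limited). The gripper opens to 85 mm and grips with 20 to 120 N. Pads are 22 mm wide; open, the fingers measure 114 mm over their backs; the gripper's body (76 mm by 85 mm) begins 54 mm behind the grasp point. The pads swing forward as they close: fully open they stand 13 mm farther back than shut.
Start: joints at [61.92, 16.656, -8.789, 64.555, 0, 82.019], TCP at [0.18, 0.493, 0.231] pointing down, gripper open.
Joint ranges: [-144.48, 144.48], [-52.06, 99.96], [-74.48, 78.29], [-112.23, 115.85], [-86.99, 84.42], [-180, 180]. Speed limits (degrees/s): [127.2, 127.2, 159.86, 180, 180, 180].

## Interface

Orientations are given as [roll, pitch, yaw] about the fixed x, y, z axes, in that order (R = Rz(yaw) Ry(pitch) Rx(roll)).
In Python, from station import goto, move_straight, set_joints, open_gripper, clamp, hold, inverse_kinematics, grab_frame, PlanningError, hand_in, trace, pinpoint, current_time, current_q, current_qvel, current_effort, current_tool_pos, current_eef_rot, current_contact_force, current_moment, current_gripper_width, current_grip_force gives the robot as it stands. The module is installed in compiled form; this text tells all that it offers. Calls block until the motion is done:
- goto(position, orientation): joint-space move of the TCP to a pose.
- move_straight(position, v=0.15, attitude=None): straight line of the TCP; attitude=None keeps the orientation; v is the mean speed in m/s.
- set_joints(angles): joint-space move.
- open_gripper() and clamp(): open the fingers fully, or close them until they stop; the grip force is fixed at half the most.
- hold(seconds).
- inverse_kinematics(position, orientation): joint angles nearest the present ones, or None.
- grab_frame(name): name is "scene" or "top" or "wrist"; returns a dict with "pixels" (400x640x3 uint8, red, green, blue), "range_z" (400x640 float32, m along the optical axis (not along the pixel's ray), 0 where there is no reading), "vertical_fov" (degrees; the focal length in pixels is half the picture's height over the tangent of half this angle, whatever the lens; pixels are square), "cx", "cy" (the principal point, pixels), "position" and "orientation" of the camera in the world; the wrist camera has in their place "T_tool_cam" (4x4, takes a point from camera to tool coordinates, whose origin is the TCP and whose axes are the flange's). Camera axes: x right, y down, z forward; pixel columns grow to the right and rows downward; lengths in m; the calibration is good to about 2 mm. A picture is of the moment at which its call begins: read the wrist's pose just before it.
A pose or a line that the arm cannot do raises PlanningError and nothing moves.
- hand_in(): hands the job in; it is judged then, once.
Trained networks look in the newest picture that a camera, given by its name, has taken for a name from the list of things; names that differ only in an ending like _2 or _b are one class to them, and where a whole thing is asked for, a point or a joint stands for the part that bears it (a point fixed in the world has none). Each returns a list of dicts, best first, with "score" (0 to 1); they miss things now and then, are a little off and sometimes report something else, mostly with a low value. They report only what shows in the picture. A call takes as long as a camera call.
- trace(camera, name): "region" (400x640 bool, what is visible of it).
- pinpoint(camera, name): "at" ([x, y, z] in m, in the coordinates of the camera as it stood for that picture, good to about 4 mm: a listed point, or the origin of a listed thing).
Readings, each from a call of its own:
- current_time(): time.
- current_q(): joint angles.
- current_qvel(): joint speeds.
- current_effort(): joint torques, N m.
- current_tool_pos(): TCP position.
- current_eef_rot(): TCP orientation.
- current_contact_force(): force on the tool from outside, world axes, zero at the start.
- current_moment(): the same for the moment, N m.
- current_gripper_width(): finger opening in m.
- current_grip_force(): force on a finger pad.
Only numpy, scipy, OpenCV 4.12 (cv2) and the standard library are available. Lean on these libraries where they do the work, as an engineer would, in place of code of your own. Each camera call takes 0.05 s, during which the arm holds its last target. There are 200 camera calls.

## Working session

There is one attempt and no reset: what is moved stays moved. The work goes in short steps, each a Python script; the robot and the scene stay as the last script left them, time stands still between calls to the robot, and variables do not carry over. Pictures are saved under pics/ and viewed, at most 10 in all, crops included, and the job is handed in when it is done.

```bash
mkdir -p pics; cat > h.py <<'E'
import numpy as np, cv2
from scipy.spatial.transform import Rotation as R
from station import *
def camT(f):
    T=np.eye(4); o=np.array(f["orientation"],float)
    T[:3,:3]= o if o.shape==(3,3) else R.from_euler('xyz',o,degrees=True).as_matrix()
    T[:3,3]=f["position"]; return T
def cloud(f,T=None):
    T=camT(f) if T is None else T
    d=f["range_z"]; fl=200/np.tan(np.radians(f["vertical_fov"]/2))
    v,u=np.mgrid[:400,:640]
    P=np.stack([(u-f["cx"])/fl*d,(v-f["cy"])/fl*d,d],-1)
    P=P@T[:3,:3].T+T[:3,3]; P[d==0]=np.nan; return P
def save(f,n): cv2.imwrite(f"pics/{n}.png",f["pixels"][:,:,::-1])
E
python3 - <<'E'
from h import *
for c in ["top","scene"]:
    f=grab_frame(c); save(f,c+"0"); T=camT(f); P=cloud(f)
    print(c,f["position"],f["orientation"],f["vertical_fov"])
    for n in ["stop","controller","controller_corner","screwdriver","oil_bottle","lamp","multitool"]:
        for r in pinpoint(c,n)[:2]: print(n,round(r["score"],2),np.round(T[:3,:3]@r["at"]+T[:3,3],4))
    for n in ["stop","controller"]:
        t=trace(c,n)
        if t:
            m=t[0]["region"]; q=P[m]; q=q[q[:,2]>(0.022 if n=="stop" else 0.034)]
            hull=cv2.minAreaRect((q[:,:2]*1000).astype(np.float32)); print(n,len(q),hull,np.nanpercentile(q[:,2],[5,50,95]))
    
print(current_time(),current_eef_rot())
E
```

```text
top [0.5737255  0.00769129 1.00424381] [-176.99526644    0.49857261  -91.04985187] 53.990065199923365
stop 0.64 [ 0.7029  0.1183 -0.0019]
controller 0.97 [ 0.572  -0.06    0.0011]
controller 0.52 [ 0.7824 -0.028   0.0012]
controller_corner 0.75 [ 0.6041  0.0122 -0.002 ]
controller_corner 0.42 [ 0.7804 -0.0288  0.003 ]
screwdriver 0.66 [ 0.7815 -0.0271  0.0008]
oil_bottle 0.76 [ 6.164e-01  2.089e-01 -5.000e-04]
lamp 0.81 [ 5.497e-01 -2.871e-01 -3.000e-04]
multitool 0.73 [0.5124 0.2184 0.002 ]
stop 1819 ((664.4564208984375, -21.311233520507812), (154.12326049804688, 323.5159912109375), 6.385472297668457) [0.0272927  0.03078135 0.03392448]
controller 2011 ((571.7696533203125, -62.32484436035156), (92.22860717773438, 130.90675354003906), 13.558368682861328) [0.04041654 0.04329145 0.04636793]
scene [0.99410101 0.32161002 0.61928312] [-1.41087780e+02 -6.49047926e-02  1.28799620e+02] 56.584465689028725
stop 0.83 [0.7016 0.1167 0.0015]
controller 0.82 [ 0.5723 -0.0587 -0.0027]
controller_corner 0.8 [ 0.606   0.0148 -0.0074]
screwdriver 0.58 [ 0.7775 -0.0285 -0.0022]
oil_bottle 0.95 [ 6.184e-01  2.164e-01 -1.000e-04]
lamp 0.91 [ 0.5487 -0.2878 -0.0043]
multitool 0.79 [ 0.5111  0.2207 -0.0012]
stop 2743 ((664.8441162109375, -20.58526611328125), (155.9893798828125, 324.48480224609375), 5.986453056335449) [0.02556969 0.02917382 0.03107143]
controller 1963 ((572.4910888671875, -60.505340576171875), (94.03529357910156, 131.58840942382812), 13.478715896606445) [0.03822266 0.04154215 0.04356309]
1.0 [-1.79997091e+02 -9.28515700e-04  1.59903201e+02]
```

View pics/top0.png

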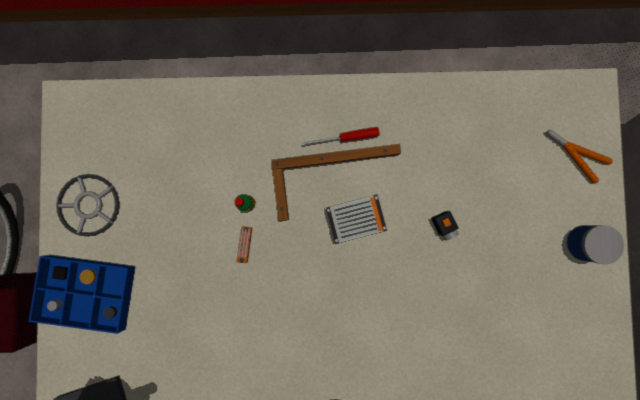

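```bash
cat >> h.py <<'E'
def measure(c,f=None):
    "controller yaw/centre from the top face, stop inner faces fitted, as seen by camera c"
    f=grab_frame(c) if f is None else f; P=cloud(f)
    out={}
    m=trace(c,"controller")[0]["region"]; q=P[m]; q=q[q[:,2]>.034]
    (cx,cy),(w,h),a=cv2.minAreaRect((q[:,:2]*1000).astype(np.float32)); out["box"]=(round(cx,1),round(cy,1),round(w,1),round(h,1),round(a,2))
    m=trace(c,"stop")[0]["region"]; q=P[m]; q=q[(q[:,2]>.02)&(q[:,2]<.038)][:,:2]*1000
    # model fit: yaw, corner: distance of points outside the L shape, plus centring
    from scipy.optimize import minimize
    def cost(p):
        c_,s_=np.cos(p[2]),np.sin(p[2]); d=q-p[:2]; x=d[:,0]*c_+d[:,1]*s_; y=-d[:,0]*s_+d[:,1]*c_
        a=np.abs(x-12.5); b=np.abs(y-12.5)
        a=np.where((y<25)&(y>-300),a,1e3); b=np.where((x<25)&(x>-130),b,1e3)
        return np.mean(np.minimum(np.minimum(a,b),30)**2)
    r=min((minimize(cost,[702+dx,117+dy,.107],method="Nelder-Mead",options=dict(initial_simplex=[[702+dx,117+dy,.107],[708+dx,117+dy,.107],[702+dx,123+dy,.107],[702+dx,117+dy,.14]],maxiter=600)) for dx in(-4,3) for dy in(-4,3)),key=lambda r:r.fun)
    out["stop"]=(np.round(r.x[:2],1),round(np.degrees(r.x[2]),2),round(r.fun,2)); return out,f
E
python3 - <<'E'
from h import *
for c in ["top","scene"]: print(c,measure(c)[0])
E
```

```text
top {'box': (571.1, -62.5, 92.4, 130.4, 14.16), 'stop': (array([700.9, 118.4]), np.float64(5.87), np.float64(49.73))}
scene {'box': (622.7, 213.6, 31.7, 39.9, 21.21), 'stop': (array([703.3, 122.3]), np.float64(6.27), np.float64(56.91))}
```

```bash
cat >> h.py <<'E'
YAW=6.1; C=np.array([.702,.118])
def W(x,y,z):
    c,s=np.cos(np.radians(YAW)),np.sin(np.radians(YAW))
    return [C[0]+(c*x-s*y)/1000, C[1]+(s*x+c*y)/1000, z/1000]
def S(p):
    c,s=np.cos(np.radians(YAW)),np.sin(np.radians(YAW)); d=(np.array(p)[:2]-C)*1000
    return np.array([c*d[0]+s*d[1],-s*d[0]+c*d[1]])
def Fs():
    f=np.array(current_contact_force()); c,s=np.cos(np.radians(YAW)),np.sin(np.radians(YAW))
    return np.array([c*f[0]+s*f[1],-s*f[0]+c*f[1],f[2]])
def press(x,y,z,d,axis,lim,n=12,step=1.0):
    f0=Fs()
    for i in range(n):
        x+=step*d[0]; y+=step*d[1]; move_straight(W(x,y,z),v=.03)
        f=Fs()
        if f[axis]<-lim: break
    print("press",i,x,y,np.round(f0,1),np.round(f,1)); return x,y
E
python3 - <<'E'
from h import *
b=S([.5716,-.0618]); print("box in stop",b)
y=b[1]
for yw in (YAW,YAW+180-360):
    print(yw,inverse_kinematics(W(-235,y,100),[180,0,yw]))
yw=min((YAW,YAW-180),key=lambda a:abs((inverse_kinematics(W(-235,y,100),[180,0,a]) or [999]*6)[5]))
goto(W(-235,y,100),[180,0,yw])
move_straight(W(-235,y,6),v=.15)
print(Fs(),current_time(),yw)
f=grab_frame("scene"); save(f,"pre1")
move_straight(W(-140,y,6),v=.08); print(np.round(Fs(),1))
move_straight(W(-110,y,6),v=.06); print(np.round(Fs(),1),current_time())
x,y=press(-110,y,6,(1,0),0,18)
print(S(current_tool_pos()),current_time())
f=grab_frame("scene"); save(f,"push1")
E
```

```text
box in stop [-148.76794794 -164.92512745]
6.1 [-16.84798954  19.87510022 -25.79024694  44.33465284   0.
 157.05201046]
-173.9 [-16.84798954  19.87510022 -25.79024694  44.33465284   0.
 -22.94798954]Traceback (most recent call last):
  File "<stdin>", line 6, in <module>
  File "<stdin>", line 6, in <lambda>
ValueError: The truth value of an array with more than one element is ambiguous. Use a.any() or a.all()
```

```bash
python3 - <<'E'
from h import *
y=-165; yw=YAW-180
goto(W(-235,y,100),[180,0,yw])
move_straight(W(-235,y,6),v=.15)
print(Fs(),current_time(),yw)
f=grab_frame("scene"); save(f,"pre1")
move_straight(W(-140,y,6),v=.08); print(np.round(Fs(),1))
move_straight(W(-110,y,6),v=.06); print(np.round(Fs(),1),current_time())
x,y=press(-110,y,6,(1,0),0,18)
print(S(current_tool_pos()),current_time())
f=grab_frame("scene"); save(f,"push1")
cv2.imwrite("pics/both1.png",np.vstack([cv2.imread("pics/pre1.png")[60:350],cv2.imread("pics/push1.png")[60:350]]))
E
```

```text
[-0.14363414  0.94494933  1.46099225] 4.4083 -173.9
[ 0.1 -0.5  0.1]
[-0.  -0.1  0.3] 6.45
press 10 -99.0 -165.0 [-0.  -0.1  0.3] [-20.1  -0.5  17. ]
[-103.77851198 -164.81674414] 9.2
```

View pics/both1.png

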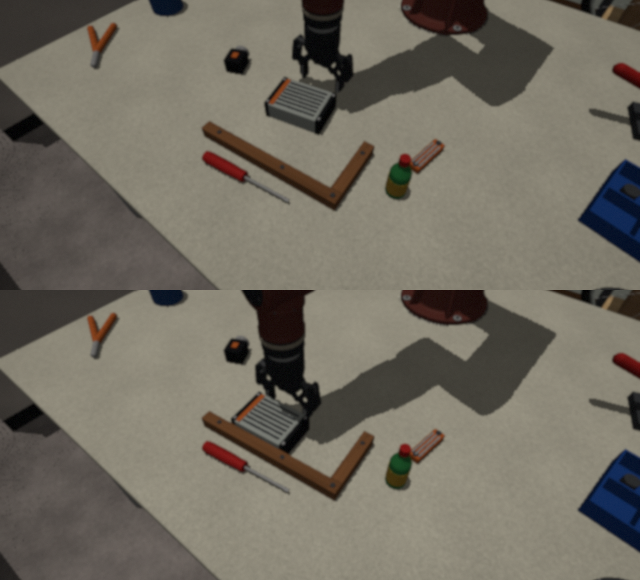

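```bash
python3 - <<'E'
from h import *
yw=YAW-180
move_straight(W(-125,-165,6),v=.1)
move_straight(W(-150,-190,90),v=.25)
clamp(); print("width",current_gripper_width(),current_time())
# tool x along stop x already; fingers stack along y when shut -> turn 90 deg so shut fingers lie across x
for a in (YAW-90,YAW+90): 
    q=inverse_kinematics(W(-46,-265,90),[180,0,a]); print(a,None if q is None else np.round(q,1))
o,f=measure("top"); save(f,"m1"); print(o, S([o["box"][0]/1000,o["box"][1]/1000]))
P=cloud(f); m=trace("top","controller")[0]["region"]; q=P[m]; q=q[q[:,2]>.034]
s=np.array([S(p) for p in q]); print(np.percentile(s[:,0],[0,2,98,100]),np.percentile(s[:,1],[0,2,98,100]))
print(current_tool_pos(),current_time())
E
```

```text
width -0.00018398339239613775 10.9417
-83.9 [ -18.4   41.2   10.1   58.9    0.  -114.5]
96.1 [-18.4  41.2  10.1  58.9   0.   65.5]
{'box': (673.8, -56.3, 91.7, 129.8, 6.0), 'stop': (array([701.5, 119.2]), np.float64(6.03), np.float64(50.96))} [ -46.56215766 -170.31645685]
[-92.43263421 -90.34980063  -2.57872536  -0.73225723] [-235.27255316 -227.60131929 -108.16006175 -105.41213296]
[ 0.57304772 -0.08687103  0.09001662] 11.1417
```

```bash
python3 - <<'E'
from h import *
x=-45
goto(W(x,-264,90),[180,0,YAW+90])
move_straight(W(x,-264,12),v=.15)
print(np.round(Fs(),1),current_time())
move_straight(W(x,-180,12),v=.07); print(np.round(Fs(),1))
move_straight(W(x,-147,12),v=.06); print(np.round(Fs(),1),current_time())
press(x,-147,12,(0,1),1,18,n=14)
print(S(current_tool_pos()),current_time())
move_straight(W(x,-165,12),v=.1)
move_straight(W(x-40,-230,90),v=.25)
o,f=measure("top"); save(f,"m2"); print(o, S([o["box"][0]/1000,o["box"][1]/1000]))
for c in ("top",):
  T=camT(f)
  for n in ("controller_corner","stop"):
    for r in pinpoint(c,n)[:1]: print(n,np.round(T[:3,:3]@r["at"]+T[:3,3],4))
cv2.imwrite("pics/m2c.png",cv2.resize(cv2.imread("pics/m2.png")[120:270,230:430],None,fx=4,fy=4)[:600])
print(current_time())
E
```

```text
[-0.5  0.9  0.3] 13.175
[ 0.5  0.2 -0.1]
[-0.8  0.1  0.2] 15.225
press 11 -45.0 -135.0 [-0.8  0.1  0.2] [ -3.5 -19.8   0.5]
[ -45.37502493 -139.25299418] 18.225
{'box': (663.9, 50.0, 96.0, 130.3, 6.18), 'stop': (array([701.7, 119.8]), np.float64(5.92), np.float64(48.26))} [-45.11023252 -63.56631908]
stop [ 0.7011  0.1212 -0.0046]
19.5083
```

View pics/m2c.png

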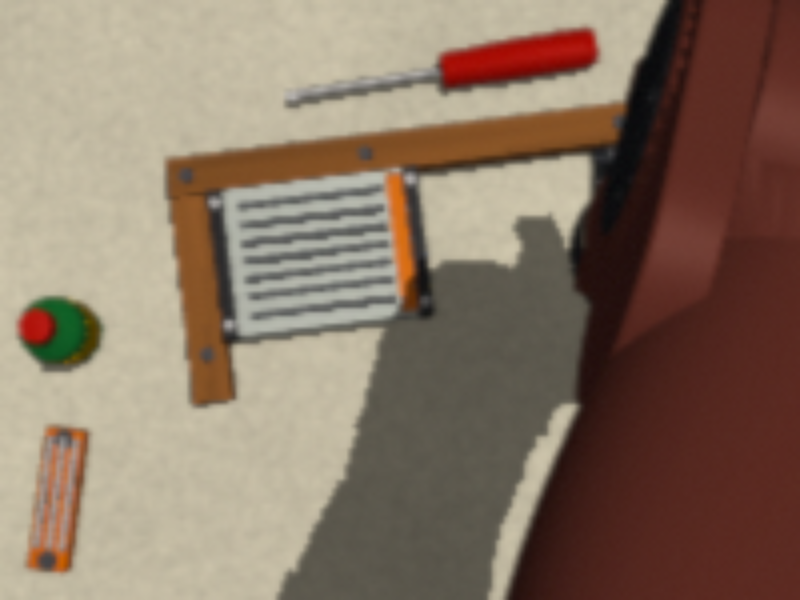

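```bash
python3 - <<'E'
from h import *
open_gripper()
goto(W(-130,-72,90),[180,0,YAW-180])
move_straight(W(-130,-72,6),v=.15)
move_straight(W(-108,-72,6),v=.08)
press(-108,-72,6,(1,0),0,18)
print(S(current_tool_pos()),current_time())
move_straight(W(-125,-72,6),v=.1)
move_straight(W(-150,-150,90),v=.3)
clamp()
goto(W(-47,-165,90),[180,0,YAW+90])
move_straight(W(-47,-165,12),v=.15)
move_straight(W(-47,-145,12),v=.08)
press(-47,-145,12,(0,1),1,15,n=12)
print(S(current_tool_pos()),current_time())
move_straight(W(-47,-165,12),v=.1)
move_straight(W(-47,-180,100),v=.25)
goto(W(-250,-180,200),[180,0,YAW+90])
o,f=measure("top"); save(f,"m3"); print(o, S([o["box"][0]/1000,o["box"][1]/1000]))
g=grab_frame("scene"); save(g,"s3")
a=cv2.imread("pics/m3.png")[140:240,260:400]; b=cv2.imread("pics/s3.png")[160:280,190:400]
cv2.imwrite("pics/f3.png",np.vstack([cv2.resize(a,(420,300),interpolation=2),cv2.resize(b,(420,240),interpolation=2)]))
for c,F in (("top",f),("scene",g)):
  T=camT(F)
  for n in ("controller_corner","stop","controller","screwdriver","oil_bottle","lamp","multitool"):
    for r in pinpoint(c,n)[:1]: print(c,n,round(r["score"],2),np.round(T[:3,:3]@r["at"]+T[:3,3],4))
print(current_time())
E
```

```text
press 8 -99.0 -72.0 [-0.3 -0.3  0. ] [-18.2   0.2  11.7]
[-103.5572781   -71.87097464] 24.8917
press 8 -47.0 -136.0 [ 1.4  1.  -0.6] [ -2.1 -15.1  -0.6]
[ -47.0527686  -139.24479035] 31.35
{'box': (662.7, 49.2, 92.2, 128.9, 6.1), 'stop': (array([702.1, 119.6]), np.float64(5.77), np.float64(49.55))} [-46.38844931 -64.23427255]
top stop 0.86 [ 0.7013  0.1166 -0.005 ]
top controller 0.71 [0.662  0.0517 0.0014]
top screwdriver 0.85 [ 0.7811 -0.0267  0.0036]
top oil_bottle 0.59 [ 0.6181  0.208  -0.0015]
top lamp 0.89 [ 5.488e-01 -2.844e-01 -1.000e-04]
top multitool 0.75 [0.6594 0.0502 0.0027]
scene controller_corner 0.58 [ 0.706   0.1206 -0.0024]
scene stop 0.68 [0.6996 0.1183 0.002 ]
scene controller 0.82 [ 6.642e-01  5.240e-02 -4.000e-04]
scene screwdriver 0.67 [ 0.7766 -0.0267 -0.0038]
scene oil_bottle 0.82 [ 0.6172  0.2139 -0.001 ]
scene lamp 0.62 [ 0.5507 -0.2856 -0.004 ]
scene multitool 0.94 [ 0.5113  0.2202 -0.0012]
34.1083
```

View pics/f3.png

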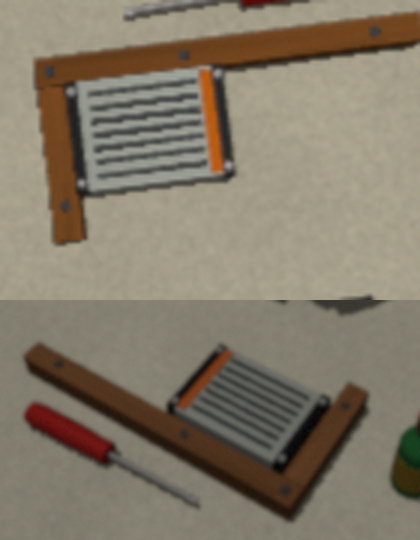

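The picture shows the box seated in the corner: its plain end is against the short fence (left in the top view, x≈75 px) and its long side is flush with the long fence (y≈75 px). Both presses met firm contact where expected. The bystanders have not moved.

```bash
python3 -c "
from station import *
print(hand_in(),current_time())"
```

```text
the job is handed in; nothing more can be done
the job is handed in; nothing more can be done
```

The controller box is in the corner of the bench stop, long side flush and plain end home as far as the cameras and firm-contact presses show, with the bystanders unmoved; the job was handed in at about 34 s of the 48 s allowed.

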